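Level the parcel scale with its levelling key

ROBOT

A 7-joint arm with a two-finger parallel gripper is mounted at the origin on a cart in front of the work surface, level with it; the furniture and walls round the work are solid. World frame = base frame: x ahead of the robot, y to its left, z up, the work surface at z = 0. Lengths are in m, angles in rad, forces in N, time in s.
With the tool pointing down it reaches from about 0.425 to 0.875 m from the base axis. Payload 4.7 kg.
Tool frame: the origin (TCP) lies midway between the tips of the shut fingers; the grasp point (between the pads) lies 19 mm behind it; z points along the fingers, y is the direction in which the jaws open and shut (so a half turn about z gives the same grasp; the last joint's range is limited). The gripper opens to 87 mm and grips with 3 to 60 N. Pads are 19 mm wide; open, the fingers measure 117 mm over their backs; the gripper's body (75 mm by 190 mm) begins 51 mm behind the grasp point.
Start: joints at [1.201, 0.321, -0.07, 1.45, 0.023, 1.371, -0.057], TCP at [0.243, -0.603, 0.223] pointing down, gripper open.
Joint ranges: [-2.86, 2.86], [-0.3, 2.09], [-1.38, 1.24], [0.06, 2.45], [-1.56, 4.7], [0.09, 2.05], [-2.69, 2.69]. Speed limits (rad/s): [2.57, 2.57, 3.14, 3.14, 3.14, 3.14, 3.14].

INTERFACE

Orientations are given as a rotation vector (axis times angle).
In Python, from bench import get_state, eyes, job gives the robot as it stands. The module is installed in compiled form; this text tells all that it offers.
- The arm moves only by the shell command python3 -m jog 'ROWS' [FORCE]. ROWS is JSON, a list that holds one entry, the list of rows, each a list of 5 numbers: the opening, from 0 (shut) to 1 (fully open), then the shift along the tool's x, y, z in units of 40 mm (1.0 is 40 mm), then the turn about the tool's z in units of 5 degrees (1.0 is 5 degrees). In form: [[[jaw, dx, dy, dz, turn], ...]]. A call has 1 to 10 rows; each row shifts and turns the commanded pose from where the row before left it, along the tool's axes as they then stand; what a row does not reach is not made up. A row lasts 1/8 s, in which the tool goes at most 62.5 mm and 10.7 degrees, less where a joint would pass 70% of its speed; a pose out of reach is approached as far as the arm can. A call is refused whole if a number of a shift passes 1 or a number of a turn 1, either way. A call with a gripper value outside its range is refused whole. The fingers move at their own pace and stop on an object; FORCE is the grip in N (left out, the last holds). Time passes only in rows, so rows that do not move let the fingers close. It gives the time, the measured TCP pose, the force and the opening at its end, in the units of the state.
- get_state(): the state, without advancing time (a new reading comes with each control period).
- eyes.get_image(name): name is "side" or "top"; returns (picture, depth): 400x640x3 uint8, red, green, blue; 400x640 float32, m along the optical axis (not along the pixel's ray), 0 where there is no reading.
- eyes.camera_params(name): a dict with "camera_matrix" (3x3 intrinsics, pixels), "pose" (4x4, takes a point from camera to world coordinates). Camera axes: x right, y down, z forward; pixel columns grow to the right and rows downward; lengths in m; the calibration is good to about 2 mm. A picture is of the moment at which its call begins. camera_params takes no time and is no camera call.
- job.close_job(): hands the job in, once; it reports no verdict.
The state is a dict: "time": time; "joint_positions": joint angles; "qd": joint speeds; "joint_torque": joint torques, N m; "position": TCP position; "tool_rot": TCP orientation; "ft_force": force on the tool from outside, world axes, zero at the start; "torque": the same for the moment, N m; "grip_width": opening from 0.0 (shut) to 1.0 (fully open).
Only numpy, scipy, OpenCV 4.12 (cv2) and the standard library are available. Lean on these libraries where they do the work, as an engineer would, in place of code of your own. Each camera call takes 0.05 s, during which the arm holds its last target. There are 200 camera calls.

TASK

The parcel scale is out of level. Slide the orange levelling key with the black grip straight up out of the wooden holder, set its steel blade into the slotted brass head of the scale's levelling foot and press the sprung head well down; then, still pressing, turn it clockwise until the bubble of the spirit level sits centred between the two black lines. Finish holding the key there, blade in the slot and the head still pressed down; do not let go, and leave the blue shim plate, mug, tape roll and stapler where they are.

Things in the scene. Friction and masses are not known exactly. Their poses are not given: they have to be found in the camera images.
- rack: Wooden holder, fixed, 52 x 190 x 60 mm high; origin under its centre, its y along its length. Two slots (9 mm wide in the holder's x, 66 mm long in its y, floor 10 mm above the worktop, mouth at 60 mm) at y = -45 and +45 mm; key and shim plate stand in them, in either order, with their x along the holder's x.
- key_grip (a point): Centre of the black grip (10 mm thick along own x, 52 mm along y, 44 mm tall) of the levelling key, a loose flat orange plate, about 70 g, on edge in the holder. z points up the key; this point is 88 mm above the blade's lower edge, 22 mm below the top, 98 mm above the worktop while in the holder (whole grip above the holder). The orange plate is 6 mm thick, 60 mm wide.
- key_tip (a point): Centre of the lower edge of the key's steel blade (6 mm thick along the key's x, 32 mm wide along its y, 16 mm long below the orange plate). Same axes as key_grip. The blade is the same either way round.
- shim_center (a point): Centre of the blue shim plate, 6 x 60 x 110 mm, loose, standing in the other slot of the holder; not to be moved.
- foot_slot (a point): Centre of the slot's floor in the brass head of the levelling foot, on its vertical turning axis, about 56 mm above the worktop; y runs along the slot, z up. Head 38 x 56 mm, long side along the slot; slot 12 mm wide, 42 mm long, 12 mm deep, mouth chamfered 4 mm. The point turns and sinks with the head. The blade has about 0.2 rad of play in the slot.
- foot_press (a joint): How far the sprung brass head is pressed down, in m: 0 free, 0.006 on its stop. The spring takes about 2.4 N to start and 7 N at the stop.
- bubble (a joint): Position (m) of the white bubble, 22 mm long, from the middle of the vial, + towards the foot (left). Between the two black lines (34 mm apart) within +-0.005. 1 rad clockwise (from above) at the foot moves it +0.028; it starts at -0.014 to -0.034. The foot turns stiffly (0.06 N m), stays where left, can go 1 rad past level.
- scale: Parcel scale, grey base with a steel deck, fixed to the worktop, about 170 x 280 x 100 mm high; origin on the worktop under its centre. The foot is on an ear at its left, 145 mm from the origin along its y; the deck (top 69 mm, tilting up to 2 degrees) reaches from y = -100 to +100 mm; the vial runs along y on the deck's far edge.
- mug: Navy mug, 68 x 90 x 62 mm, loose bystander; origin under its centre.
- roll: Roll of brown packing tape lying flat, 79 mm across, 37 mm high, loose bystander.
- stapler: Red stapler, 120 x 32 x 44 mm, loose bystander.
There are look-alikes about, which are no part of the job. Of the things like the part that bears shim_center, leave any that is pink; of the rest the smaller one is meant.

How it is judged:
By the outcome, as a careful person would: the job done as asked, in the order asked, and still so for the second after the job is handed in, while the arm keeps its last pose, push and grip.
It also fails if it takes over 45 s, if anything falls off the work surface, if the arm or the gripper's body presses on something with over 40 N, if the wrist force passes 120 N, or if a joint passes its speed limit or range.

## Working session

There is one attempt and no reset: what is moved stays moved. The work goes in short steps, Python scripts to look and compute and a shell command to move; the robot and the scene stay as the last step left them, time stands still between calls to the robot, and variables do not carry over. Pictures are saved under pics/ and viewed, about 8 in all and at most 12, crops included, and the job is handed in when it is done.

```bash
mkdir -p pics
cat > h.py <<'E'
import numpy as np, cv2
from bench import get_state, eyes, job
from scipy.spatial.transform import Rotation as R
def shot(n,f=None):
    im,d=eyes.get_image(n); 
    if f: cv2.imwrite('pics/'+f,im[...,::-1])
    return im,d
def pts(n,d):
    p=eyes.camera_params(n);K=np.array(p['camera_matrix']);T=np.array(p['pose'])
    v,u=np.mgrid[:d.shape[0],:d.shape[1]]
    c=np.stack([(u-K[0,2])/K[0,0]*d,(v-K[1,2])/K[1,1]*d,d],-1)
    w=c@T[:3,:3].T+T[:3,3]; w[d<=0]=np.nan
    return w
E
python3 - <<'E'
from h import *
for n in('top','side'):
    im,d=shot(n,n+'0.png'); np.savez(n+'0',im=im,d=d); p=eyes.camera_params(n); print(n,np.round(p['camera_matrix'],1).tolist(),np.round(p['pose'],3).tolist())
s=get_state();print(s);print(R.from_rotvec(s['tool_rot']).as_matrix().round(3))
E
```

```text
top [[446.8, 0.0, 320.8], [0.0, 446.8, 204.8], [0.0, 0.0, 1.0]] [[-0.035, -0.975, 0.218, 0.144], [-0.999, 0.035, -0.006, 0.053], [-0.001, -0.218, -0.976, 1.521], [0.0, 0.0, 0.0, 1.0]]
side [[364.5, 0.0, 320.3], [0.0, 364.5, 188.3], [0.0, 0.0, 1.0]] [[-0.598, -0.682, 0.421, 0.035], [-0.802, 0.505, -0.32, 0.383], [0.006, -0.529, -0.849, 0.981], [0.0, 0.0, 0.0, 1.0]]
{'time': 0.1, 'joint_positions': array([ 1.20114934,  0.32171857, -0.07005597,  1.45151192,  0.02259528,
        1.37077911, -0.05690817]), 'qd': array([ 0.00050411, -0.0016669 , -0.00049019, -0.00174454, -0.00053051,
        0.00263372, -0.00211367]), 'joint_torque': array([-4.39770056e-04, -4.92572021e+01, -4.05920399e-01, -3.13396990e+01,
       -6.41027489e-02,  3.94710910e-02,  5.22871176e-05]), 'position': array([ 0.24312389, -0.60231419,  0.22161095]), 'tool_rot': array([-3.08239195e+00, -5.98780586e-01,  6.33720088e-04]), 'ft_force': array([ 0.94135064, -0.42574787, -0.5433781 ]), 'torque': array([ 0.01041241, -0.01668508, -0.0082235 ]), 'grip_width': 1.0015194671573402}
[[ 0.927  0.374 -0.001]
 [ 0.374 -0.927  0.001]
 [-0.    -0.002 -1.   ]]
```

View pics/top0.png

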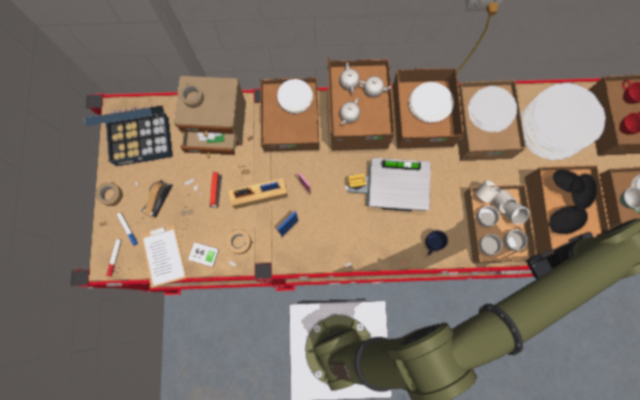

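View pics/side0.png

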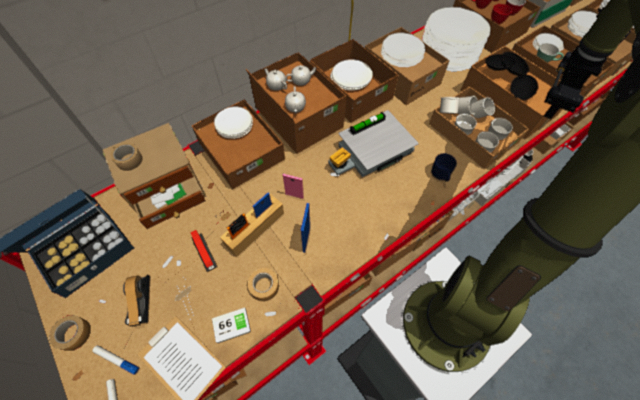

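Top view: rack at (258,193), with the black grip at about (243,194) and the blue shim at (268,188). The brass head is at (357,181), the vial at (401,164), and a loose blue plate at (287,223) plus a pink one at (303,183). Side view: grip at (238,223), head at (340,158).

```bash
cat >> h.py <<'E'
def rectfit(P):
    P=P[np.isfinite(P).all(1)]; (c,s,a)=cv2.minAreaRect(P[:,:2].astype(np.float32)*1000)
    b=cv2.boxPoints((c,s,a)); e=[b[1]-b[0],b[2]-b[1]]; l=max(e,key=np.linalg.norm)
    return np.round(c,1),np.round(s,1),'long-axis deg',round(float(np.degrees(np.arctan2(l[1],l[0])))%180,1),'z',np.nanmedian(P[:,2]).round(4),P[:,2].max().round(4),len(P)
E
python3 - <<'E'
from h import *
box={'top':{'rack':(222,170,295,215),'foot':(335,165,375,200)},'side':{'rack':(215,185,290,255),'foot':(322,140,362,180)}}
for n in('top','side'):
    f=np.load(n+'0.npz');im,d=f['im'],f['d'];W=pts(n,d);hsv=cv2.cvtColor(im,cv2.COLOR_RGB2HSV);H,S,V=[hsv[...,i].astype(int) for i in range(3)]
    def roi(k):
        m=np.zeros(H.shape,bool);a,b,c,e=box[n][k];m[b:e,a:c]=1;return m
    r=roi('rack');Z=W[...,2]
    for nm,m in [('racktop',r&(abs(Z-.06)<.006)&(H<30)&(S>80)&(V>90)),('grip',r&(V<70)&(Z>.07)),('shim',r&(H>100)&(H<125)&(S>100)&(Z>.07)),('blade?high',r&(Z>.105)),
      ('headtop',roi('foot')&(H>20)&(H<32)&(S>120)),('headZ',roi('foot')&(Z>.055)&(H>18)&(H<35)&(S>100))]:
        print(n,nm,rectfit(W[m]) if m.sum()>5 else m.sum())
    a,b,c,e=box[n]['rack'];A=cv2.resize(im[b:e,a:c],None,fx=5,fy=5,interpolation=2)[...,::-1]
    a,b,c,e=box[n]['foot'];B=cv2.resize(im[b:e,a:c],None,fx=8,fy=8,interpolation=2)[...,::-1]
    h=max(A.shape[0],B.shape[0]);pad=lambda x:cv2.copyMakeBorder(x,0,h-x.shape[0],0,0,0)
    cv2.imwrite(f'pics/{n}_c.png',np.hstack([pad(A),pad(B)]))
a=cv2.imread('pics/top_c.png');b=cv2.imread('pics/side_c.png');w=max(a.shape[1],b.shape[1])
q=np.vstack([cv2.copyMakeBorder(x,0,0,0,w-x.shape[1],0) for x in(a,b)]);print(q.shape);s=min(800/q.shape[1],600/q.shape[0],1)
cv2.imwrite('pics/crop0.png',cv2.resize(q,None,fx=s,fy=s))
E
```

```text
top racktop (array([525.9, 257.1]), array([ 54.9, 189.5]), 'long-axis deg', 101.2, 'z', np.float64(0.0606), np.float64(0.066), 551)
top grip (array([512.7, 299.3]), array([ 3.4, 43.8]), 'long-axis deg', 100.6, 'z', np.float64(0.1034), np.float64(0.1207), 37)
top shim (array([489. , 169.9]), array([146.1,  40.7]), 'long-axis deg', 44.6, 'z', np.float64(0.0979), np.float64(0.1517), 64)
top blade?high (array([506.1, 213.1]), array([218.1,  89.3]), 'long-axis deg', 65.6, 'z', np.float64(0.1197), np.float64(0.1519), 145)
top headtop (array([551.2, -79.8]), array([36.2, 48.4]), 'long-axis deg', 95.2, 'z', np.float64(0.0665), np.float64(0.0776), 106)
top headZ (array([552.2, -79.7]), array([39.8, 55.9]), 'long-axis deg', 93.4, 'z', np.float64(0.0665), np.float64(0.0776), 186)
side racktop (array([526.8, 229.6]), array([ 54.6, 239.4]), 'long-axis deg', 100.6, 'z', np.float64(0.0585), np.float64(0.0648), 751)
side grip (array([521.9, 254.1]), array([ 10.4, 141.1]), 'long-axis deg', 102.4, 'z', np.float64(0.1005), np.float64(0.1221), 286)
side shim (array([522.6, 251.1]), array([  8.2, 137.9]), 'long-axis deg', 101.1, 'z', np.float64(0.0994), np.float64(0.1224), 184)
side blade?high (array([523.4, 254.1]), array([ 12.3, 149.8]), 'long-axis deg', 102.9, 'z', np.float64(0.1163), np.float64(0.1224), 214)
side headtop (array([551.2, -78.2]), array([29.7, 44.2]), 'long-axis deg', 95.0, 'z', np.float64(0.0658), np.float64(0.0701), 25)
side headZ (array([549. , -82.5]), array([39. , 58.6]), 'long-axis deg', 97.2, 'z', np.float64(0.0655), np.float64(0.0717), 171)
(630, 695, 3)
```

View pics/crop0.png

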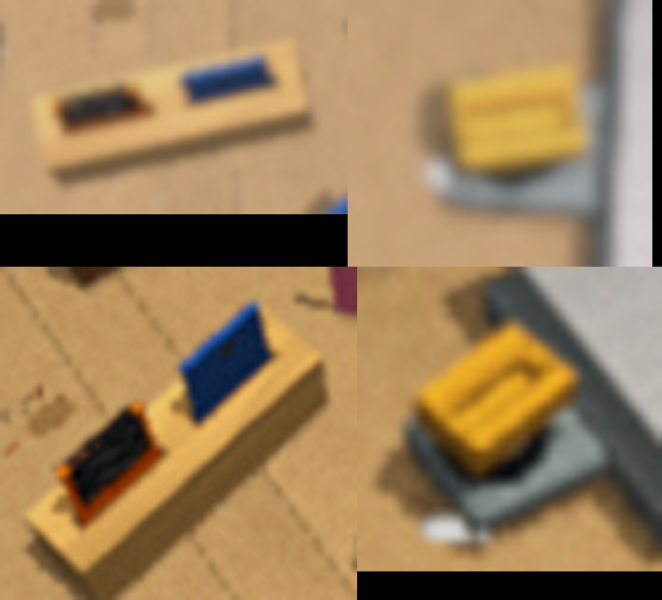

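Crop: in the top view the orange-edged black grip is in the left slot and the blue shim in the right one. The brass head's slot runs almost along world y (about 95°), and the rack's long axis is at about 101°. I'll turn the tool 79° counter-clockwise so the jaws lie across the key.

```bash
python3 -m jog '[[[1,0,0,-0.1,-1],[1,0,0,-0.1,-1],[1,0,0,-0.1,-1],[1,0,0,-0.1,-1],[1,0,0,-0.1,-1],[1,0,0,-0.1,-1],[1,0,0,-0.1,-1],[1,0,0,-0.1,-1],[1,0,0,0,-1],[1,0,0,0,-1]]]' 25
python3 -m jog '[[[1,0,0.5,0,-1],[1,0,0.8,0,-1],[1,0,1,0,-1],[1,0,1,0,-1],[1,0.2,1,0,-1],[1,0.5,1,0,-0.84],[1,0.7,1,0,0],[1,0.9,1,0,0],[1,1,0.7,0,0],[1,1,0.4,0,0]]]'
```

```text
time: 1.35
position: [0.2432, -0.6025, 0.254]
tool_rot: [-2.538, -1.849, -0.0]
ft_force: [-0.7, -0.3, -0.0]
grip_width: 1.001
time: 2.6
position: [0.5451, -0.4216, 0.2535]
tool_rot: [-1.991, -2.429, -0.001]
ft_force: [1.0, -0.3, 0.3]
grip_width: 1.0
```

```bash
cat >> h.py <<'E'
def delta(xyz,yaw=None):
    s=get_state();M=R.from_rotvec(s['tool_rot']).as_matrix();h=np.degrees(np.arctan2(M[1,1],M[0,1]))
    print('pos',s['position'].round(4),'yhead',h.round(2),'tilt',M[:,2].round(4),'units',(M.T@(np.array(xyz)-s['position'])/.04).round(2),'turn',None if yaw is None else round((h-yaw)/5,2),'F',np.round(s['ft_force'],1),'M',np.round(s['torque'],3),'w',s['grip_width'],'t',s['time'],'q7',s['joint_positions'][6].round(2))
E
python3 -m jog '[[[1,1,0.3,0,0],[1,1,0.3,0,0],[1,1,0.3,0,0],[1,1,0.3,0,0],[1,1,0.3,0,0],[1,1,0.3,0,0],[1,1,0.3,0,0],[1,1,0.3,0,0],[1,1,0.3,0,0],[1,1,0.1,0,0]]]'
python3 -m jog '[[[1,1,0,0,0],[1,1,0,0,0],[1,1,0,0,0],[1,1,0,0,0],[1,1,0,0,0],[1,1,0,0,0],[1,1,0,0,0],[1,0.5,0,0,0],[1,0,0,0,0],[1,0,0,0,0]]]'
python3 -c "from h import *; delta([.5173,.301,.079],11.2)"
```

```text
time: 3.85
position: [0.5759, -0.0087, 0.254]
tool_rot: [-1.993, -2.427, 0.0]
ft_force: [0.0, -0.8, 0.8]
grip_width: 0.998
time: 5.1
position: [0.5183, 0.2825, 0.2541]
tool_rot: [1.996, 2.425, -0.002]
ft_force: [-0.2, -0.5, 0.6]
grip_width: 1.0
pos [0.5183 0.2825 0.2541] yhead 11.11 tilt [-3.0e-04 -1.3e-03 -1.0e+00] units [0.46 0.07 4.38] turn -0.02 F [-0.2 -0.5  0.6] M [-0.021 -0.123 -0.001] w 1.0001676271868714 t 5.1 q7 -0.49
```

```bash
python3 -m jog '[[[1,0.4,0.07,0.5,0],[1,0.06,0,1,0],[1,0,0,1,0],[1,0,0,1,0],[1,0,0,0.6,0],[1,0,0,0.28,0],[1,0,0,0,0],[1,0,0,0,0]]]'
python3 - <<'E'
from h import *
delta([.5173,.301,.079],11.2)
im,d=shot('side');a=cv2.resize(im[170:270,190:310],None,fx=5,fy=5)
cv2.imwrite('pics/g1.png',a[...,::-1])
E
```

```text
time: 6.1
position: [0.518, 0.3028, 0.0806]
tool_rot: [1.994, 2.426, 0.003]
ft_force: [0.3, 0.4, 0.3]
grip_width: 0.998
pos [0.518  0.3028 0.0806] yhead 11.15 tilt [ 1.9e-03  8.0e-04 -1.0e+00] units [-0.04 -0.02  0.04] turn -0.01 F [0.3 0.4 0.3] M [-0.05  -0.123  0.004] w 0.997566279216029 t 6.1 q7 -0.61
```

View pics/g1.png

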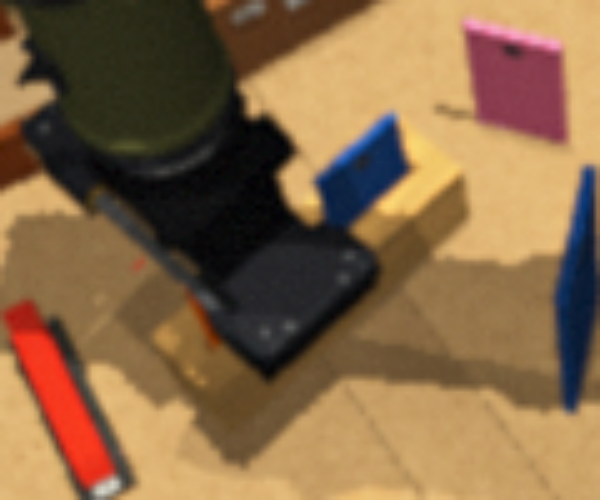

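The gripper straddles the key: an orange sliver shows at (205,320) beside the near finger, and the shim is clear of it. Closing.

```bash
python3 -m jog '[[[0.5,0,0,0,0],[0.05,0,0,0,0],[0,0,0,0,0],[0,0,0,0,0],[0,0,0,0,0],[0,0,0,0,0]]]' 40
python3 -c "from h import *; delta([.5173,.301,.079],11.2)"
```

```text
time: 6.9
position: [0.517, 0.3027, 0.0793]
tool_rot: [-1.994, -2.427, 0.0]
ft_force: [0.5, -1.1, -0.5]
grip_width: 0.402
pos [0.517  0.3027 0.0793] yhead 11.19 tilt [-1.e-04 -1.e-04 -1.e+00] units [-0.04  0.    0.01] turn -0.0 F [ 0.5 -1.1 -0.5] M [-0.044 -0.113  0.036] w 0.4023856981416694 t 6.9 q7 -0.61
```

```bash
python3 -m jog '[[[0,0,0,0,0],[0,0,0,0,0],[0,0,0,0,0],[0,0,0,0,0]]]'
python3 -c "from h import *; delta([.5173,.301,.079],11.2)"
```

```text
time: 7.4
position: [0.5169, 0.3026, 0.0793]
tool_rot: [-1.994, -2.427, 0.0]
ft_force: [0.1, -0.1, 0.1]
grip_width: 0.11
pos [0.5169 0.3026 0.0793] yhead 11.19 tilt [-2.e-04 -2.e-04 -1.e+00] units [-0.04  0.    0.01] turn -0.0 F [ 0.1 -0.1  0.1] M [-0.032 -0.048  0.037] w 0.10972787635180467 t 7.4 q7 -0.61
```

```bash
python3 -m jog '[[[0,0,0,0,0],[0,0,0,0,0],[0,0,0,-0.1,0],[0,0,0,-0.3,0],[0,0,0,-0.5,0],[0,0,0,-0.6,0],[0,0,0,-0.7,0],[0,0,0,-0.8,0],[0,0,0,-0.8,0],[0,0,0,0,0]]]'
python3 - <<'E'
from h import *
delta([.551,-.080,.24],5.2)
im,d=shot('side');a=cv2.resize(im[130:250,190:370],None,fx=4,fy=4)
cv2.imwrite('pics/g2.png',a[...,::-1])
E
```

```text
time: 8.65
position: [0.5183, 0.3042, 0.2357]
tool_rot: [1.992, 2.425, 0.01]
ft_force: [0.2, -0.4, -1.4]
grip_width: 0.109
pos [0.5183 0.3042 0.2357] yhead 11.2 tilt [ 0.0064  0.003  -1.    ] units [-9.58 -1.06 -0.13] turn 1.2 F [ 0.2 -0.4 -1.4] M [-0.001 -0.149  0.089] w 0.10861333382142872 t 8.65 q7 -0.53
```

View pics/g2.png

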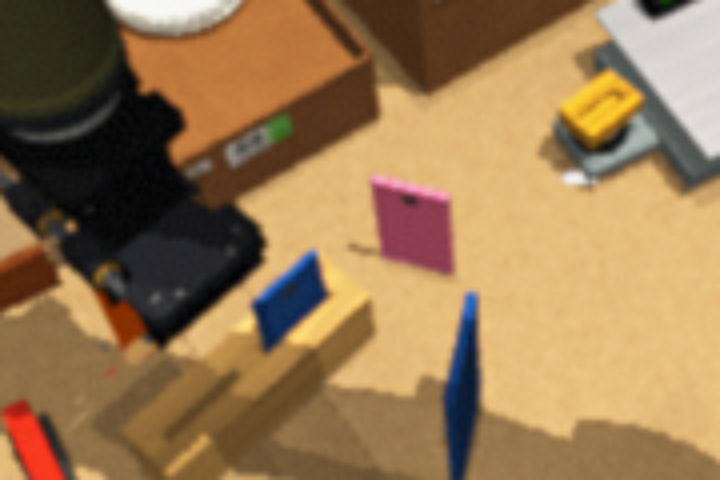

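The key is out: orange plate in the jaws at (120,315), its slot empty at (200,405), shim still standing at (290,300).

```bash
python3 -m jog '[[[0,-0.2,0,0,1],[0,-0.5,0,0,0.2],[0,-0.9,0,0,0],[0,-1,0,0,0],[0,-1,0,0,0],[0,-1,0,0,0],[0,-1,0,0,0],[0,-1,0,0,0],[0,-1,0,0,0],[0,-1,0,0,0]]]'
python3 -m jog '[[[0,-0.7,0,0,0],[0,-0.3,0,0,0],[0,0,0,0.4,0],[0,0,0,0.4,0],[0,0,0,0.2,0],[0,0,0,0,0],[0,0,0,0,0]]]'
python3 - <<'E'
from h import *
delta([.551,-.080,.15],5.2)
im,d=shot('side');np.savez('s3',im=im,d=d);im2,d2=shot('top');np.savez('t3',im=im2,d=d2)
a=cv2.resize(im[100:190,290:400],None,fx=5,fy=5);b=cv2.resize(im2[145:205,330:385],None,fx=5,fy=5,)
b=cv2.copyMakeBorder(b,0,150,0,0,0)
cv2.imwrite('pics/g3.png',np.hstack([a,b])[:,:800,::-1])
E
```

```text
time: 9.95
position: [0.5483, -0.0424, 0.2307]
tool_rot: [-2.118, -2.319, 0.002]
ft_force: [0.9, 0.6, -0.3]
grip_width: 0.115
time: 10.82
position: [0.5532, -0.0792, 0.1917]
tool_rot: [2.117, 2.32, 0.001]
ft_force: [0.3, 0.2, -1.1]
grip_width: 0.111
pos [ 0.5532 -0.0792  0.1917] yhead 5.24 tilt [ 7.e-04 -1.e-04 -1.e+00] units [-0.02 -0.06  1.04] turn 0.01 F [ 0.3  0.2 -1.1] M [-0.025 -0.13  -0.019] w 0.11124140552679883 t 10.825 q7 0.11
```

View pics/g3.png

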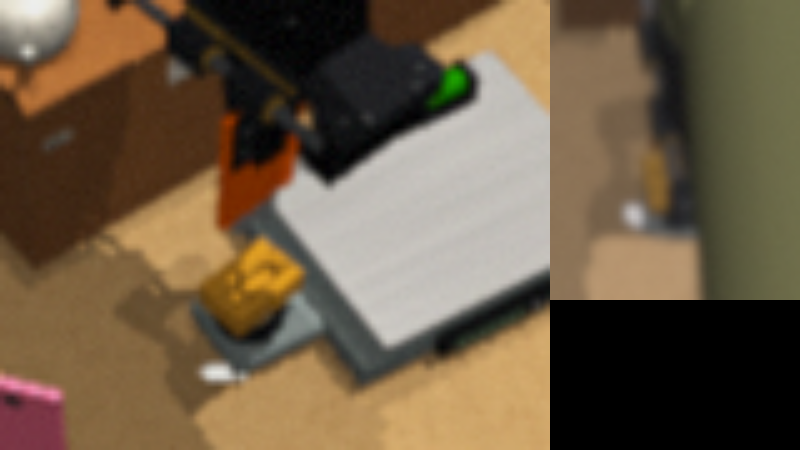

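The key hangs above the head, with the orange plate's lower edge from (222,228) to (295,185) and the head at (255,285). I'll measure the plate's position in the side depth image.

Run:
```python
from h import *
f=np.load('s3.npz');im,d=f['im'],f['d'];W=pts('side',d);hsv=cv2.cvtColor(im,cv2.COLOR_RGB2HSV);H,S,V=[hsv[...,i].astype(int) for i in range(3)]
s=get_state();M=R.from_rotvec(s['tool_rot']).as_matrix()
L=(W-s['position'])@M*1000
roi=np.zeros(H.shape,bool);roi[115:150,328:352]=1
m=roi&(H<14)&(S>170)&(W[...,2]>.1); P=L[m];print(len(P),'x',np.percentile(P[:,0],[0,3,50,97,100]).round(1),'y',np.percentile(P[:,1],[3,50,97]).round(1),'z',np.percentile(P[:,2],[3,97,100]).round(1))
for lo,hi in((-10,20),(20,40),(40,60),(60,80)):
    q=P[(P[:,2]>lo)&(P[:,2]<hi)]; 
    if len(q):print(lo,len(q),q[:,0].min().round(1),q[:,0].max().round(1),np.median(q[:,1]).round(1))
r2=np.zeros(H.shape,bool);r2[135:180,325:355]=1
m=r2&(H>18)&(H<35)&(S>100)&(W[...,2]>.055)&(W[...,2]<.085);print(rectfit(W[m]))
q=np.argwhere(roi&(L[...,2]>45)&(L[...,2]<85)&(abs(L[...,1])<15)&(abs(L[...,0])<45));print('blade',len(q),[(int(b),int(a),im[a,b].tolist(),L[a,b].round(0).tolist()) for a,b in q][-25::3])
```

```text
192 x [-65.9 -28.9  10.5  26.8  27.5] y [-17.   -5.2  -0.4] z [-38.9  48.3  92.1]
-10 52 -33.6 27.5 -5.8
20 70 -32.9 27.2 -5.1
40 31 -26.0 26.7 -5.2
(array([548.1, -83.3]), array([39.1, 56.6]), 'long-axis deg', 98.7, 'z', np.float64(0.0651), np.float64(0.0683), 90)
blade 56 [(337, 143, [106, 48, 20], [16.0, -7.0, 46.0]), (340, 143, [74, 70, 69], [2.0, -6.0, 59.0]), (333, 144, [146, 87, 41], [27.0, -1.0, 47.0]), (336, 144, [109, 52, 25], [17.0, -4.0, 52.0]), (339, 144, [66, 67, 66], [5.0, -5.0, 61.0]), (333, 145, [161, 108, 58], [25.0, 1.0, 56.0]), (337, 145, [72, 65, 63], [13.0, -4.0, 60.0]), (340, 145, [67, 70, 70], [-1.0, -3.0, 73.0]), (338, 146, [76, 68, 60], [10.0, -6.0, 67.0])]
```

Relative offset is only about 2 mm in tool y, and yaw is good. Descending with force checks.

```bash
python3 -m jog '[[[0,0,-0.045,0.4,0],[0,0,0,0.4,0],[0,0,0,0.3,0],[0,0,0,0.15,0],[0,0,0,0,0]]]'
python3 -c "from h import *; delta([.551,-.080,.125],5.2)"
python3 -m jog '[[[0,0,0,0.1,0],[0,0,0,0.1,0],[0,0,0,0.1,0],[0,0,0,0,0]]]'
python3 -c "from h import *; delta([.551,-.080,.125],5.2)"
```

```text
time: 11.55
position: [0.5508, -0.0797, 0.1407]
tool_rot: [-2.118, -2.319, 0.001]
ft_force: [0.0, 0.6, -1.1]
grip_width: 0.114
pos [ 0.5508 -0.0797  0.1407] yhead 5.19 tilt [-9.e-04  3.e-04 -1.e+00] units [-0.01  0.    0.39] turn -0.0 F [ 0.   0.6 -1.1] M [-0.019 -0.11  -0.004] w 0.11446645974889069 t 11.55 q7 0.09
time: 12.05
position: [0.5508, -0.0798, 0.129]
tool_rot: [-2.118, -2.319, 0.001]
ft_force: [0.8, 0.1, -1.0]
grip_width: 0.113
pos [ 0.5508 -0.0798  0.129 ] yhead 5.19 tilt [-7.e-04  0.e+00 -1.e+00] units [-0.01  0.    0.1 ] turn -0.0 F [ 0.8  0.1 -1. ] M [-0.045 -0.004  0.053] w 0.11343614095722702 t 12.05 q7 0.09
```

Tip is about 8 mm into the slot without resistance. Pressing on.

```bash
python3 -m jog '[[[0,0,0,0.1,0],[0,0,0,0.05,0],[0,0,0,0,0]]]'
python3 -c "from h import *; delta([.551,-.080,.119],5.2)"
python3 -m jog '[[[0,0,0,0.05,0],[0,0,0,0.05,0],[0,0,0,0,0],[0,0,0,0,0]]]'
python3 -c "from h import *; delta([.551,-.080,.119],5.2)"
```

```text
time: 12.42
position: [0.5514, -0.0798, 0.1237]
tool_rot: [2.118, 2.319, 0.001]
ft_force: [0.2, 0.2, 1.8]
grip_width: 0.112
pos [ 0.5514 -0.0798  0.1237] yhead 5.19 tilt [ 7.e-04 -2.e-04 -1.e+00] units [-0.   -0.01  0.12] turn -0.0 F [0.2 0.2 1.8] M [-0.027 -0.038  0.006] w 0.11227786942841751 t 12.425 q7 0.08
time: 12.92
position: [0.5515, -0.0798, 0.1198]
tool_rot: [2.118, 2.319, 0.001]
ft_force: [-0.8, 0.3, 5.7]
grip_width: 0.112
pos [ 0.5515 -0.0798  0.1198] yhead 5.19 tilt [ 8.e-04 -3.e-04 -1.e+00] units [-0.   -0.01  0.02] turn -0.0 F [-0.8  0.3  5.7] M [0.036 0.024 0.019] w 0.11172282761144457 t 12.925 q7 0.08
```

```bash
python3 -m jog '[[[0,0,0,0.05,0],[0,0,0,0,0],[0,0,0,0,0]]]'
python3 - <<'E'
from h import *
delta([.551,-.080,.118],5.2)
im,d=shot('side','s4.png');im2,d2=shot('top')
a=np.load('top0.npz')['im'][152:176,375:430];b=np.load('side0.npz')['im'][105:140,342:392]
c=im2[152:176,375:430];e=im[105:140,342:392]
def up(x,w):x=cv2.resize(x,None,fx=7,fy=7,interpolation=2);return cv2.copyMakeBorder(x,0,0,0,w-x.shape[1],0)
q=np.vstack([np.hstack([up(a,390),up(c,390)]),np.hstack([up(b,390),up(e,390)])]);cv2.imwrite('pics/g4.png',q[...,::-1]);print(q.shape)
E
```

```text
time: 13.3
position: [0.5516, -0.0798, 0.1191]
tool_rot: [2.118, 2.319, 0.0]
ft_force: [-2.5, -0.1, 12.6]
grip_width: 0.115
pos [ 0.5516 -0.0798  0.1191] yhead 5.19 tilt [ 1.e-03 -7.e-04 -1.e+00] units [-0.   -0.02  0.03] turn -0.0 F [-2.5 -0.1 12.6] M [0.091 0.765 0.022] w 0.11455780629343316 t 13.3 q7 0.08
(413, 780, 3)
```

View pics/g4.png

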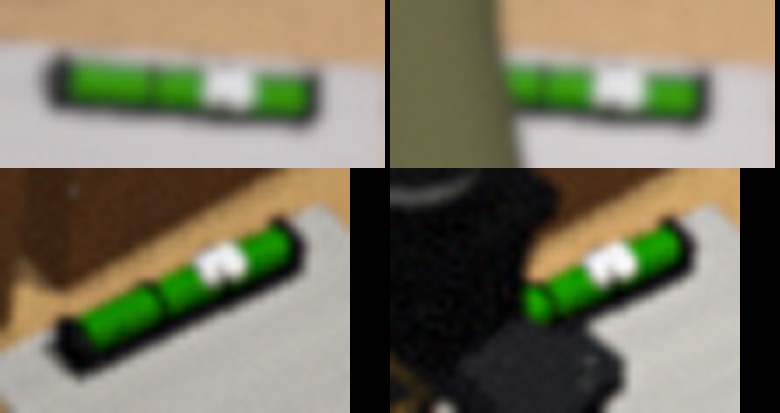

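Bubble: in the top view the left line is at x≈150, the vial middle at ≈187 and the bubble centre at ≈228, so it sits about -19 mm, needing roughly 0.67 rad plus play. The head is on its stop at about 13 N.

```bash
python3 -m jog '[[[0,0,0.006,0,0.7],[0,0,0.006,0,0.7],[0,0,0.006,0,0.7],[0,0,0.006,0,0.7],[0,0,0.006,0,0.7],[0,0,0.006,0,0.7],[0,0,0.006,0,0.7],[0,0,0.006,0,0.7],[0,0,0,0,0]]]'
cat > bub.py <<'E'
from h import *
import sys
delta([.551,-.080,.119],5.2)
im,d=shot('side','side_'+sys.argv[1]);im2,d2=shot('top','top_'+sys.argv[1])
p=eyes.camera_params('top');K=np.array(p['camera_matrix']);T=np.array(p['pose'])
hsv=cv2.cvtColor(im2,cv2.COLOR_RGB2HSV).astype(int)
for r in (163,164,165,166): 
    pass
row=im2[160:168,375:425].astype(int); print('G-R mean profile',(row[...,1]-row[...,0]).mean(0).round().astype(int).tolist()); print('R',row[...,0].mean(0).round().astype(int).tolist())
a=cv2.resize(im2[152:176,375:430],None,fx=7,fy=7,interpolation=2);b=cv2.resize(im[100:190,320:400],None,fx=5,fy=5,interpolation=2)
w=max(a.shape[1],b.shape[1]);q=np.vstack([cv2.copyMakeBorder(x,0,0,0,w-x.shape[1],0) for x in(a,b)])[:600];cv2.imwrite('pics/'+sys.argv[1],q[...,::-1])
E
python3 bub.py b1.png
```

```text
time: 14.52
position: [0.5537, -0.0805, 0.1191]
tool_rot: [2.616, 1.736, 0.001]
ft_force: [-3.0, 0.5, 10.9]
grip_width: 0.114
pos [ 0.5537 -0.0805  0.1191] yhead -22.84 tilt [ 0.0017 -0.0014 -1.    ] units [-0.01 -0.07  0.  ] turn -5.61 F [-3.   0.5 10.9] M [-0.196  0.596  0.004] w 0.11355829145980839 t 14.525 q7 -0.4
G-R mean profile [-1, -1, -1, -1, -1, -1, -1, -1, -1, -1, -2, -1, -2, -1, 0, 4, 19, 39, 51, 55, 52, 44, 43, 49, 48, 29, 9, 0, -2, -2, -2, 0, 11, 29, 45, 50, 50, 49, 48, 48, 48, 46, 41, 26, 5, -7, -9, -9, -10, -10]
R [106, 106, 106, 107, 106, 106, 106, 106, 104, 104, 102, 100, 98, 94, 91, 88, 87, 84, 82, 82, 79, 75, 78, 84, 95, 127, 168, 192, 199, 199, 196, 184, 157, 125, 106, 102, 104, 106, 107, 107, 106, 106, 103, 100, 102, 126, 163, 190, 203, 206]
```

View pics/b1.png

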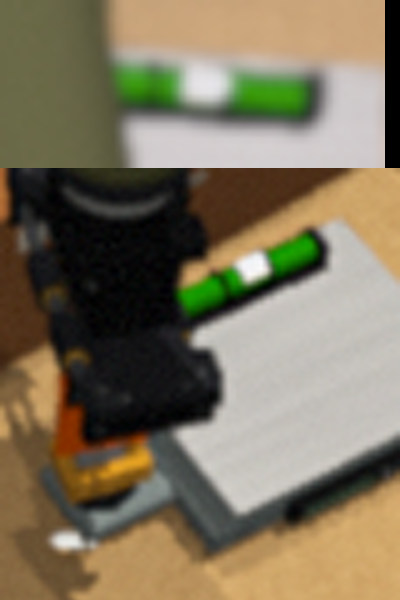

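Bubble centre is now at column 28.8, the left line at about 21.5 and the target at about 26.8, so roughly 6–7 mm remains (≈13°). The blade is seated in the head and the head turned with it.

```bash
python3 -m jog '[[[0,0,0.006,0,0.65],[0,0,0.006,0,0.65],[0,0,0.006,0,0.65],[0,0,0.006,0,0.65],[0,0,0,0,0],[0,0,0,0,0]]]'
python3 bub.py b2.png
```

```text
time: 15.38
position: [0.5542, -0.0811, 0.1191]
tool_rot: [2.795, 1.43, 0.0]
ft_force: [-2.0, -0.2, 11.6]
grip_width: 0.118
pos [ 0.5542 -0.0811  0.1191] yhead -35.83 tilt [ 9.0e-04 -1.5e-03 -1.0e+00] units [-0.02 -0.08  0.  ] turn -8.21 F [-2.  -0.2 11.6] M [-0.249  0.852  0.013] w 0.11760546186114275 t 15.375 q7 -0.62
G-R mean profile [-1, 0, -1, -1, -1, -1, -1, -1, -1, -1, -2, -1, -1, -1, 0, 4, 19, 40, 52, 55, 52, 45, 38, 28, 13, 3, -1, -2, -1, 0, 5, 13, 26, 41, 49, 51, 51, 50, 49, 49, 48, 47, 42, 27, 6, -6, -8, -10, -10, -11]
R [106, 106, 107, 107, 106, 106, 106, 105, 104, 104, 102, 100, 98, 94, 90, 88, 86, 82, 80, 80, 79, 75, 80, 109, 150, 184, 197, 200, 200, 195, 177, 141, 105, 92, 96, 99, 102, 105, 106, 106, 106, 106, 104, 100, 102, 125, 162, 190, 202, 206]
```

View pics/b2.png

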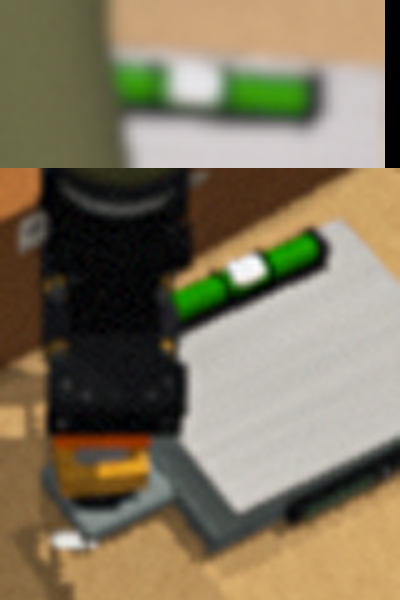

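Both lines now show, at columns 21.3 and 33, with the bubble centre at 27.4 against a middle of 27.1, about 1 mm short. One small nudge, then hold and check.

```bash
python3 -m jog '[[[0,0,0,0,0.3],[0,0,0,0,0],[0,0,0,0,0],[0,0,0,0,0],[0,0,0,0,0],[0,0,0,0,0],[0,0,0,0,0],[0,0,0,0,0]]]'
python3 bub.py b3.png
python3 - <<'E'
from h import *
im=cv2.imread('pics/side_b3.png');cv2.imwrite('pics/b4.png',cv2.resize(im[90:270,190:460],None,fx=2.9,fy=2.9,interpolation=2))
E
```

```text
time: 16.48
position: [0.5542, -0.0811, 0.1191]
tool_rot: [2.814, 1.393, 0.0]
ft_force: [-3.5, -0.9, 11.5]
grip_width: 0.115
pos [ 0.5542 -0.0811  0.1191] yhead -37.32 tilt [ 9.0e-04 -1.6e-03 -1.0e+00] units [-0.03 -0.08  0.  ] turn -8.5 F [-3.5 -0.9 11.5] M [-0.215  0.81   0.041] w 0.11520845605345358 t 16.475 q7 -0.64
G-R mean profile [-1, -1, -1, -1, -1, -2, -1, -1, -1, -2, -2, -1, -1, -1, 0, 4, 19, 40, 52, 54, 52, 45, 36, 21, 7, 0, -2, -2, -1, 1, 9, 19, 30, 42, 49, 51, 51, 50, 49, 48, 48, 47, 41, 28, 6, -6, -9, -10, -10, -11]
R [106, 106, 107, 106, 107, 106, 106, 105, 105, 103, 102, 100, 97, 94, 90, 88, 86, 83, 81, 82, 79, 75, 84, 122, 166, 191, 199, 200, 200, 192, 167, 128, 97, 91, 96, 99, 101, 104, 106, 105, 106, 106, 104, 99, 102, 125, 162, 190, 202, 205]
```

View pics/b4.png

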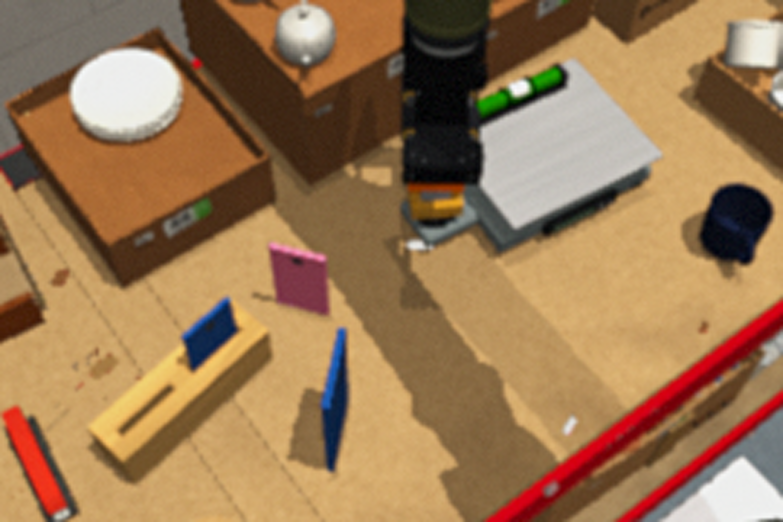

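Bubble centre 27.0 against a middle of 27.1, so centred. The shim at (210,333), stapler at (38,460) and mug at (737,222) are undisturbed, and the press holds at about 11.5 N. Handing in.

```bash
python3 -c "from h import *; print(job.close_job())"
```

```text
the job is handed in; nothing more can be done
None
```

The scale is level and the job is handed in, with the arm still holding the key in the slot and the head pressed down. I gripped the key at 40 N, drew it straight up out of the holder and set the blade in the brass slot. I then pressed the head to its stop and turned it about 42° clockwise while pressing.

Last checks at 16.5 s of the 45 s allowed:

- **Bubble:** its centre is at column 27.0 in the top view, against 27.1 for the middle between the lines. That is within about 1 mm, at a resolution of about 3 mm per pixel.
- **Press:** the downward force holds at about 11.5 N, and the tool no longer sinks with more push, so the head is on its stop.
- **Grip:** the fingers are steady at about 10 mm opening.
- **Other items:** the side view shows the shim, mug and stapler where they were. The tape roll was not in that last crop; the arm went nowhere near it.

No check failed. The two cameras differed by 2–3 mm on the head's position; I aimed between them, and the blade went in without resistance.

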